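# Hold a lapping plate flush on a sloped whetstone

### The arm

A 6-joint arm with a two-finger parallel gripper is mounted at the origin on a cart in front of the work surface, level with it; the furniture and walls round the work are solid. World frame = base frame: x ahead of the robot, y to its left, z up, the work surface at z = 0. Lengths are in mm, angles in rad, forces in N, time in s.
With the tool pointing down it reaches from about 350 to 875 mm from the base axis. Payload 15.5 kg.
Tool frame: the origin (TCP) lies at the very end of the fingers, on their centre line; the grasp point (between the pads) lies 19 mm behind it; z points along the fingers, y is the line along which they close (so a half turn about z gives the same grasp; the last joint's range is limited). The gripper opens to 85 mm and grips with 20 to 120 N. Pads are 22 mm wide; open, the fingers measure 114 mm over their backs; the gripper's body (76 mm by 85 mm) begins 54 mm behind the grasp point. The pads swing forward as they close: fully open they stand 13 mm farther back than shut.
Start: joints at [1.036, 0.494, 1.345, -0, 1.302, -0.096], TCP at [265.529, 565.792, 231.277] pointing down, gripper open.
Joint ranges: [-2.91, 2.91], [-0.82, 2.16], [0.22, 2.67], [-1.22, 4.37], [0.12, 2.79], [-3.08, 3.08]. Speed limits (rad/s): [1.89, 1.89, 2.57, 3.01, 3.01, 3.01].

### API

Orientations are given as a unit quaternion [x, y, z, w].
In Python, from rig import robot, viewer gives the robot as it stands.
- The arm moves only by the tool carry_out, never from a script. Its argument "series" is a list of rows, each a list of 4 numbers: the shift along the tool's x, y, z in mm, then the turn about the tool's z in rad. In form: [[tx, ty, tz, twist], ...]. A call has exactly 10 rows; each row shifts and turns the commanded pose from where the row before left it, along the tool's axes as they then stand; what a row does not reach is not made up. A row lasts 1/12 s, in which the tool goes at most 41.7 mm and 7.16 degrees, less where a joint would pass 70% of its speed; a pose out of reach is approached as far as the arm can. A call is refused whole if a number of a shift passes 41.7 or a number of a turn 0.125, either way. A call with a gripper value outside its range is refused whole. "gripper" is the opening, from 0 (shut) to 1 (fully open), set as the call begins (left out, the last holds). The fingers move at their own pace and stop on an object; "grip_force" is the grip in N (left out, the last holds). Time passes only in rows, so rows that do not move let the fingers close, or fill a call up. It gives the time, the measured TCP pose, the force, the opening and the grip force at its end, in the units of the state.
- robot.get_state(): the state, without advancing time (a new reading comes with each control period).
- viewer.snapshot(name): name is "side" or "top"; returns the picture (420x560x3 uint8, blue, green, red); there is no depth.
- viewer.get_calibration(name): a dict with "fov_y" (degrees; the focal length in pixels is half the picture's height over the tangent of half this angle, whatever the lens; pixels are square), "cx", "cy" (the principal point, pixels), "extrinsics" (4x4, takes a point from camera to world coordinates). Camera axes: x right, y down, z forward; pixel columns grow to the right and rows downward; lengths in mm; the calibration is good to about 2 mm. A picture is of the moment at which its call begins. get_calibration takes no time and is no camera call.
- robot.job_done(): hands the job in; it is judged then, once.
Trained networks look in the newest picture that a camera, given by its name, has taken for a name from the list of things; names that differ only in an ending like _2 or _b are one class to them, and where a whole thing is asked for, a point or a joint stands for the part that bears it (a point fixed in the world has none). Each returns a list of dicts, best first, with "score" (0 to 1); they miss things now and then, are a little off and sometimes report something else, mostly with a low value. They report only what shows in the picture. A call takes as long as a camera call. They do not tell look-alikes from the thing itself.
- viewer.spot_in(camera, target): "position" ([column, row] in pixels, amid what is visible of it).
- viewer.pinpoint(camera, target): "position" ([column, row] in pixels: a listed point, or the origin of a listed thing).
The state is a dict: "time_s": time; "joints": joint angles; "joint_vel": joint speeds; "tau": joint torques, N m; "tcp_pos": TCP position; "ee_rot": TCP orientation; "force": force on the tool from outside, world axes, zero at the start; "torque": the same for the moment, N m; "finger_gap": finger opening in mm; "gripper_force": force on a finger pad.
Only numpy, scipy, OpenCV 4.12 (cv2) and the standard library are available. Lean on these libraries where they do the work, as an engineer would, in place of code of your own. Each camera call takes 0.05 s, during which the arm holds its last target. There are 200 camera calls.

### The job

The whetstone in the tilting stand is to be trued: pick up the lapping plate by its wooden grip bar, tilt it to the slope of the stone, centre it on the stone with its long side along the stone, feel it down until it lies flush and hold it there with a gentle steady push of about 10 N. Finish while still gripping and pushing - do not let go or set it down elsewhere. Do not force the stand out of its angle, and leave the other things on the worktop where they are.

Things in the scene. Friction and masses are not known exactly. Their poses are not given: they have to be found in the camera images.
- lapping_plate: Lapping plate: a loose flat steel plate, 130 (x) x 60 (y) x 8 mm, 0.25 to 0.4 kg, with a light wooden grip bar raised over its back on two posts 10 mm thick at x = +-34 mm. Origin: centre of the flat underside; x along the long side, z up towards the grip bar. Starts flat on the worktop, grip up.
- plate_grip (a point): Centre of the plate's grip bar, 46 mm above the plate's origin along its z. The bar runs along the plate's x: 96 mm long, 20 mm wide (y), 24 mm high; 26 mm of free space between it and the plate below.
- whetstone: Whetstone: a grey block, 164 (x) x 66 (y) x 22 mm, in the stand's cradle. Origin: centre of its upper face; x up the slope, y level, z the outward normal. The face slopes 0.3 to 0.6 rad from level, low end towards the robot. On a rubber bed it sinks along its -z about 1 mm for each 3 N, at most 9 mm. Nothing of the stand or cradle rises above the face's plane.
- stand: Sharpening stand, fixed: wooden base 180 (x) x 130 (y) x 15 mm; two steel cheeks with black knobs (to 57 mm either side of the middle) carry the tilting wooden cradle on a level axis along y, 66 mm above the worktop; the stone's face lies 46 mm from that axis. Origin: centre of the underside, x towards the stone's high end. The clamp keeps its angle under a push below 40 N.
- mug_1: Bystander: small white mug, 59x83x55 mm, loose, origin at its underside
- teaspoon_1: Bystander: steel teaspoon, 130x26x11 mm, loose, origin at its underside
- ramekin: Bystander: small round bowl, 69 mm across, 32 mm high, loose, origin at its underside
- matchbox: Bystander: small matchbox, 36x56x14 mm, loose, origin at its underside
- tin_1: Bystander: food tin, 57 mm across, 72 mm high, loose, origin at its underside
- coffee_scoop: Bystander: steel coffee scoop, 44x148x26 mm, loose, origin at its underside
- coffee_pod_0: Bystander: coffee pod, 51 mm across, 45 mm high, loose, origin at its underside
Not all that is in view belongs to the job. What is meant by the lapping_plate is not yellow, and is the larger of those in its own colour.

How it is judged (in metres and radians):
On the way:
1. the plate is held clear of the worktop and not yet on the stone (height (world z) of lapping_plate above 0.06 m and contact force between the fingers and lapping_plate above 3 N and contact force between lapping_plate and whetstone below 0.1 N), for 0.2 s.
At the end, for the whole second after the job is handed in: Plate flush on the stone (angle under 0.045 rad, underside centre within 3 mm of the face), centred within 16 mm along and 12 mm across, long sides parallel within 0.12 rad, at rest, gripped by the fingers and pressed on the stone with 5 to 20 N; the hand does not touch the stone (angle between the z axis of lapping_plate and the z axis of whetstone, either way round below 0.045 rad and angle between the x axis of lapping_plate and the x axis of whetstone, either way round below 0.12 rad and z of lapping_plate in the frame of whetstone between -0.003 and 0.003 m and x of lapping_plate in the frame of whetstone between -0.016 and 0.016 m and y of lapping_plate in the frame of whetstone between -0.012 and 0.012 m and contact force between lapping_plate and whetstone between 5 and 20 N and contact force between the fingers and lapping_plate above 3 N and contact force between the arm and whetstone below 0.5 N and linear speed of lapping_plate below 0.02 m/s and height (world z) of lapping_plate above 0.07 m); the arm keeps its last pose, push and grip.
It fails at once if the stone is shoved or the stand's angle forced (face centre moves over 15 mm) (distance of whetstone from where it was at the start of the episode above 0.015 m).
It fails at once if the stone is pressed hard (over 40 N) (contact force between anything else and whetstone above 40 N).
It fails at once if a bystander is shifted by over 25 mm or tipped (distance of any of mug_1, teaspoon_1, ramekin, matchbox, tin_1, coffee_scoop, coffee_pod_0 from where it was at the start of the episode above 0.025 m or angle between any of mug_1, teaspoon_1, ramekin, matchbox, tin_1, coffee_scoop, coffee_pod_0's own z axis and vertical above 0.5 rad).
It also fails if it takes over 38 s, if anything falls off the work surface, if the arm or the gripper's body presses on something with over 40 N, if the wrist force passes 120 N, or if a joint passes its speed limit or range.

## Working session

There is one attempt and no reset: what is moved stays moved. The work goes in short steps, Python scripts to look and compute and a tool call to move; the robot and the scene stay as the last step left them, time stands still between calls to the robot, and variables do not carry over. Pictures are saved under pics/ and viewed, at most 10 in all, crops included, and the job is handed in when it is done.

Besides the shell and the picture viewer there is one more tool, called after "Emit:" as name([rows], argument=value, ...), one row to a line, values as JSON. carry_out: Moves the arm, as the interface text tells. Its arguments: {"type":"object","properties":{"series":{"type":"array"},"gripper":{"type":"number"},"grip_force":{"type":"number"}},"required":["series"]}

```bash
mkdir -p pics; ls; python3 - <<'E'
from rig import robot, viewer
import cv2
s=robot.get_state(); print({k:s[k] for k in ('time_s','tcp_pos','ee_rot','force','finger_gap')})
for n in('side','top'):
    im=viewer.snapshot(n); cv2.imwrite(f'pics/{n}0.png',im)
    c=viewer.get_calibration(n); print(n,c)
    for t in('lapping_plate','plate_grip','whetstone','stand'):
        print(t,[(round(d['score'],2),[round(float(v),1) for v in d['position']]) for d in viewer.pinpoint(n,t)[:4]])
E
```

```text
pics
{'time_s': 0.0, 'tcp_pos': array([265.36760352, 565.48274278, 230.70918516]), 'ee_rot': array([ 2.17633264e-01,  9.76030433e-01, -5.69328346e-04, -1.77757900e-04]), 'force': array([ 1.07978864, -0.42089008,  0.53141961]), 'finger_gap': 85.22025838274295}
side {'fov_y': 49.10239284129783, 'cx': 271.58992707983776, 'cy': 211.7155982218273, 'extrinsics': array([[-9.99226198e-01,  2.22206656e-02, -3.24537644e-02,
         6.01306647e+02],
       [ 3.91937286e-02,  4.93407991e-01, -8.68914498e-01,
         1.19210518e+03],
       [-3.29491178e-03, -8.69514115e-01, -4.93897102e-01,
         7.27366759e+02],
       [ 0.00000000e+00,  0.00000000e+00,  0.00000000e+00,
         1.00000000e+00]])}
lapping_plate [(0.66, [269.5, 355.1]), (0.64, [296.1, 264.6])]
plate_grip [(0.82, [269.9, 338.2]), (0.7, [311.0, 289.3]), (0.68, [298.2, 251.3])]
whetstone [(0.6, [270.2, 162.6])]
stand [(0.75, [263.8, 192.9])]
top {'fov_y': 51.374890071700655, 'cx': 278.0587208844811, 'cy': 212.27842866693578, 'extrinsics': array([[-4.17316758e-01, -8.48497322e-01,  3.25421292e-01,
         6.53552125e+01],
       [-9.08738439e-01,  3.87104576e-01, -1.56027230e-01,
         2.85452042e+02],
       [ 6.41661576e-03, -3.60835615e-01, -9.32607359e-01,
         1.52751796e+03],
       [ 0.00000000e+00,  0.00000000e+00,  0.00000000e+00,
         1.00000000e+00]])}
lapping_plate [(0.85, [158.5, 268.3]), (0.83, [208.1, 272.8]), (0.64, [240.3, 255.8])]
plate_grip [(0.72, [153.0, 263.3]), (0.71, [204.5, 271.7]), (0.56, [243.0, 250.7])]
whetstone [(0.72, [347.9, 183.0])]
stand [(0.95, [340.7, 194.8]), (0.35, [239.4, 253.2])]
```

View pics/side0.png

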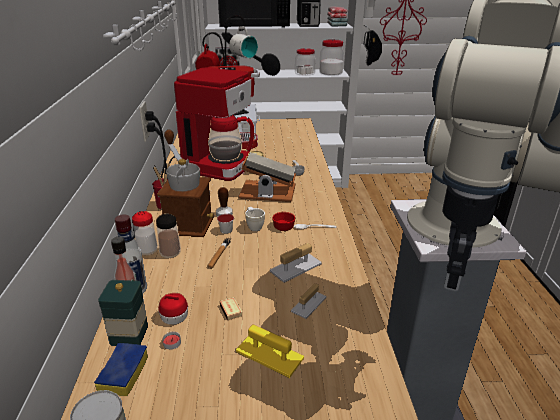

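View pics/top0.png

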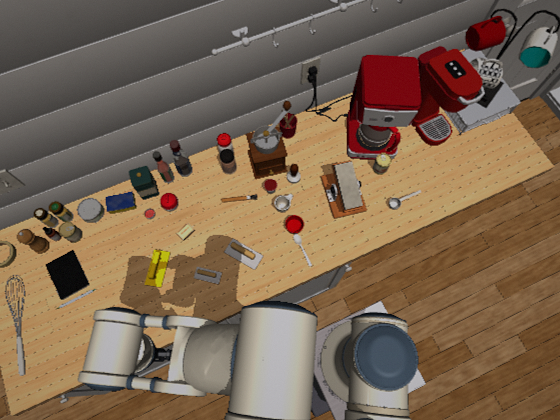

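The larger grey plate is at side (296,264) and top (243,254). The yellow plate and the small grey plate are decoys. The stand is at side (268,180) and top (345,190). I'll zoom in to measure yaw and slope.

```bash
python3 - <<'E'
import cv2, numpy as np
s=cv2.imread('pics/side0.png');t=cv2.imread('pics/top0.png')
def crop(im,x,y,w=80,h=60,k=5):
    c=cv2.resize(im[y:y+h,x:x+w],None,fx=k,fy=k,interpolation=cv2.INTER_CUBIC)
    for i in range(0,w,10): cv2.putText(c,str(x+i),(i*k,8),0,.3,(0,255,255)); cv2.line(c,(i*k,8),(i*k,12),(0,255,255))
    for j in range(10,h,10): cv2.putText(c,str(y+j),(0,j*k+3),0,.3,(0,255,255)); cv2.line(c,(20,j*k),(24,j*k),(0,255,255))
    return c
m=np.vstack([np.hstack([crop(s,257,231),crop(t,208,226)]),np.hstack([crop(s,232,145),crop(t,308,160)])])
cv2.imwrite('pics/m0.png',m)
E
```

```text
(no output)
```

View pics/m0.png

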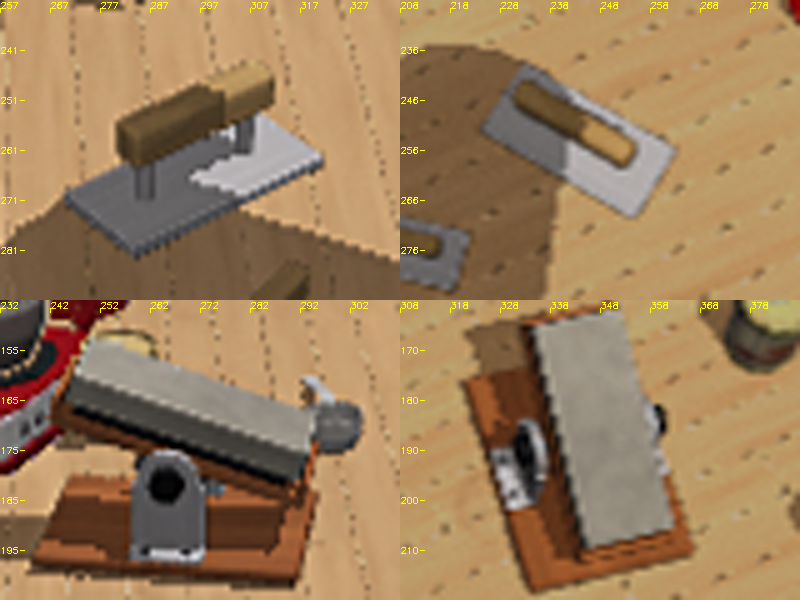

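Top left and right show the plate with its bar. Bottom left and right show the sloped stone, with its high end away from the robot. I read these corners off the crops to fit both models.

```bash
cat > h.py <<'E'
import numpy as np, cv2
from rig import robot, viewer
from scipy.optimize import least_squares
from scipy.spatial.transform import Rotation as R
C={n:viewer.get_calibration(n) for n in('side','top')}
def proj(n,P):
    c=C[n];E=np.linalg.inv(c['extrinsics']);f=210/np.tan(np.radians(c['fov_y']/2))
    q=np.atleast_2d(P)@E[:3,:3].T+E[:3,3]
    return q[:,:2]/q[:,2:]*f+[c['cx'],c['cy']]
def tri(a,b):
    return least_squares(lambda p:np.r_[proj('side',p)[0]-a,proj('top',p)[0]-b],[500,0,50]).x
def fit(model,obs,p0):   # obs: {cam:{(local pt):px}}
    def res(p):
        Rm,t=model(p)
        return np.concatenate([(proj(n,np.array(list(o))@Rm.T+t)-np.array(list(o.values()))).ravel() for n,o in obs.items()])
    r=least_squares(res,p0,loss='soft_l1'); J=np.linalg.inv(r.jac.T@r.jac)
    return r.x,np.sqrt(np.diag(J)),np.round(res(r.x),1)
def stone(p): # x,y,z of face centre, yaw, slope
    return (R.from_euler('z',p[3])*R.from_euler('y',-p[4])).as_matrix(),np.array(p[:3])
def plate(p): return R.from_euler('z',p[3]).as_matrix(),np.array(p[:3])
E
python3 - <<'E'
from h import *
np.set_printoptions(precision=3,suppress=True)
S={'side':{(82,33,0):(246,160),(82,-33,0):(251,153),(-82,33,0):(292,174.4),(-82,-33,0):(295.6,167)},
'top':{(82,33,0):(334.6,164.4),(82,-33,0):(352,162.4),(-82,33,0):(344.6,210),(-82,-33,0):(363,205.4)}}
for k in S['side']: print(k,tri(S['side'][k],S['top'][k]))
x,e,r=fit(stone,S,[600,-150,100,0,.4]);print('stone',x,e,r)
print('axis',np.array(x[:3])-46*stone(x)[0][:,2])
T={(65,30,8):0}
# plate corners, unknown labels: triangulate: side left/bottom/right ; top
P=[((270.4,270.4),(234,239)),((284.4,280),(224.6,252)),((321.4,262.2),(255,269))]
for a,b in P: print('plate',tri(a,b))
import itertools
print('small-bar', tri((298.2,251.3),(243,250.7)))
E
```

```text
(82, 33, 0) [ 634.151 -209.354  129.433]
(82, -33, 0) [ 616.984 -270.863  128.186]
(-82, 33, 0) [ 480.5   -174.647   88.263]
(-82, -33, 0) [ 465.85  -242.192   85.676]
stone [ 549.476 -224.418  107.735   -0.219    0.249] [1.665 2.413 2.385 0.025 0.028] [-0.5  0.2 -1.1 -0.4  1.1  0.5  0.2 -0.2  0.1  0.7  0.4 -0.6  0.1 -0.4
 -0.4  0.6]
axis [ 560.555 -226.882   63.157]
plate [569.264 220.741  -1.303]
plate [535.769 270.766   5.067]
plate [432.477 196.289   3.285]
small-bar [497.568 211.319  51.006]
```

```bash
python3 - <<'E'
from h import *
np.set_printoptions(precision=3,suppress=True)
# plate local x along yaw .625: (536,271)=(+65,+30),(569,221)=(65,-30),(432,196)=(-65,30)
P={'side':{(65,-30,8):(270.4,270.4),(65,30,8):(284.4,280),(-65,30,8):(321.4,262.2)},
'top':{(65,-30,8):(234,239),(65,30,8):(224.6,252),(-65,30,8):(255,269),(-65,-30,8):(263.4,255.6),(48,0,58):(231.4,244.6),(-48,0,58):(254.4,256.4)}}
x,e,r=fit(plate,P,[500,220,0,.625]);print(x,e,r)
x,e,r=fit(lambda p:plate([p[0],p[1],0,p[2]]),P,[500,220,.625]);print(x,e,r)
S={'side':{(82,33,0):(246,160),(82,-33,0):(251,153),(-82,33,0):(292,174.4),(-82,-33,0):(295.6,167)},
'top':{(82,33,0):(334.6,164.4),(82,-33,0):(352,162.4),(-82,33,0):(344.6,210),(-82,-33,0):(363,205.4)}}
def st(p): # axis x,y,yaw,slope
    Rm=stone([0,0,0,p[2],p[3]])[0]; return Rm,np.array([p[0],p[1],66])+46*Rm[:,2]
x,e,r=fit(st,S,[560,-226,-.2,.3]);print(x,e,r,st(x)[1])
for n in('mug_1','teaspoon_1','ramekin','matchbox','tin_1','coffee_scoop','coffee_pod_0'):
    o=[]
    for c in('side','top'):
        d=viewer.pinpoint(c,n); o.append([float(v) for v in d[0]['position']] if d else None)
    print(n,o, tri(*o) if all(o) else '')
s=robot.get_state(); print(s['tcp_pos'],s['time_s'],R.from_quat(s['ee_rot']).as_matrix())
E
```

```text
[500.983 209.649  -4.979   0.631] [1.292 1.698 2.582 0.021] [-0.9 -0.7 -0.2  0.9  0.2 -0.2 -1.  -0.2 -0.3  0.6  0.4  0.9  0.4  0.1
 -0.  -0.7  0.6  0.4]
[500.431 211.076   0.632] [1.282 1.555 0.022] [-0.7 -1.9  0.1 -0.3  0.6 -1.5 -1.5 -0.3 -0.7  0.6  0.1  0.9  0.1 -0.
 -0.5 -0.9  0.2  0.3]
[ 560.28  -225.197   -0.217    0.255] [2.1   1.968 0.025 0.031] [-0.3 -0.5 -1.  -1.1  1.3  0.   0.4 -0.7 -0.2  0.7  0.2 -0.8 -0.1 -0.4
 -0.6  0.6] [ 548.95  -222.704  110.513]
mug_1 [[254.9, 225.4], [281.7, 204.8]] [610.746   8.157  10.093]
teaspoon_1 [[315.1, 227.6], None] 
ramekin [[280.7, 227.8], [292.8, 227.0]] [527.523   2.459  -6.733]
matchbox [[296.6, 170.3], [187.7, 230.6]] [523.726 347.846 344.45 ]
tin_1 [None, [378.2, 165.9]] 
coffee_scoop [[298.4, 167.5], [406.8, 199.0]] [ 440.25  -437.44    -2.213]
coffee_pod_0 [[222.9, 230.3], [268.3, 189.0]] [701.875  23.959   2.768]
[265.517 565.81  231.279] 1.2 [[-0.905  0.425  0.   ]
 [ 0.425  0.905  0.   ]
 [ 0.     0.    -1.   ]]
```

Emit:
carry_out([
  [-32,-19.5,0,0],
  [-32,-19.5,0,0],
  [-32,-19.5,0,0],
  [-32,-19.5,0,0],
  [-32,-19.5,0,0],
  [-32,-19.5,0,0],
  [-32,-19.5,0,0],
  [-32,-19.5,0,0],
  [-32,-19.5,0,0],
  [-32,-19.5,0,0],
], gripper=1, grip_force=40)

```text
time_s: 2.03
tcp_pos: [473.1, 251.6, 231.5]
ee_rot: [0.218, 0.976, 0.0, 0.0]
force: [0.6, -0.2, -0.5]
finger_gap: 85.2
gripper_force: 0.0
```

Emit:
carry_out([
  [-22,-13,0,0],
  [-21.5,-13.5,0,0],
  [0,0,12,-0.12],
  [0,0,12,-0.12],
  [0,0,12,-0.12],
  [0,0,12,-0.12],
  [0,0,12,-0.12],
  [0,0,12,-0.12],
  [0,0,12,-0.12],
  [0,0,12,-0.12],
])

```text
time_s: 2.87
tcp_pos: [500.6, 210.9, 134.8]
ee_rot: [-0.261, 0.965, 0.0, 0.0]
force: [0.3, -0.0, -0.1]
finger_gap: 85.3
gripper_force: 0.0
```

Emit:
carry_out([
  [0,0,5,-0.11],
  [0,0,0,0],
  [0,0,0,0],
  [0,0,0,0],
  [0,0,0,0],
  [0,0,0,0],
  [0,0,0,0],
  [0,0,0,0],
  [0,0,0,0],
  [0,0,0,0],
])

```text
time_s: 3.7
tcp_pos: [500.5, 210.8, 130.3]
ee_rot: [-0.31, 0.951, -0.0, 0.0]
force: [0.5, -0.4, 0.2]
finger_gap: 85.5
gripper_force: 0.0
```

```bash
cat > look.py <<'E'
import sys; from h import *
def crop(im,x,y,w=80,h=60,k=5):
    x,y=int(x-w/2),int(y-h/2); c=cv2.resize(im[y:y+h,x:x+w],None,fx=k,fy=k,interpolation=cv2.INTER_CUBIC)
    for i in range(0,w,10): cv2.putText(c,str(x+i),(i*k,8),0,.3,(0,255,255)); cv2.line(c,(i*k,8),(i*k,12),(0,255,255))
    for j in range(10,h,10): cv2.putText(c,str(y+j),(0,j*k+3),0,.3,(0,255,255)); cv2.line(c,(20,j*k),(24,j*k),(0,255,255))
    return c
p=[float(v) for v in sys.argv[2:5]]
cv2.imwrite(f'pics/{sys.argv[1]}.png',np.hstack([crop(viewer.snapshot(n),*proj(n,p)[0]) for n in('side','top')]))
s=robot.get_state(); print(s['time_s'],s['tcp_pos'],s['joints'],s['force'],s['finger_gap'],R.from_quat(s['ee_rot']).as_matrix())
E
python3 look.py a 500 211 60
```

```text
3.8 [500.48819194 210.87218992 130.3131114 ] [ 2.88793356e-01  5.03923135e-01  1.66387114e+00  9.67725876e-06
  9.73757572e-01 -1.91309779e+00] [ 2.68173088e-01  4.83959292e-01 -1.99690249e-04] 85.37402909022785 [[-8.07385229e-01 -5.90024653e-01  3.68405591e-05]
 [-5.90024653e-01  8.07385230e-01  1.92941731e-05]
 [-4.11285611e-05 -6.15900777e-06 -9.99999999e-01]]
```

View pics/a.png

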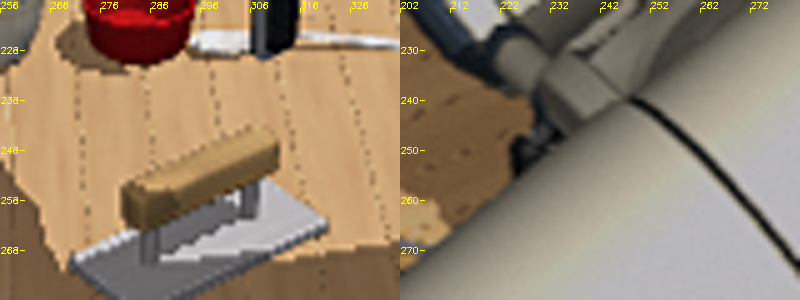

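Emit:
carry_out([
  [0,0,20,0],
  [0,0,20,0],
  [0,0,20,0],
  [0,0,16,0],
  [0,0,12,0],
  [0,0,9,0],
  [0,0,6,0],
  [0,0,0,0],
  [0,0,0,0],
  [0,0,0,0],
])

```text
time_s: 4.63
tcp_pos: [500.9, 211.0, 27.9]
ee_rot: [-0.31, 0.951, -0.0, 0.0]
force: [-0.1, -1.4, -0.3]
finger_gap: 85.3
gripper_force: 0.0
```

Emit:
carry_out([
  [0,0,0,0],
  [0,0,0,0],
  [0,0,0,0],
  [0,0,0,0],
  [0,0,0,0],
  [0,0,0,0],
  [0,0,0,0],
  [0,0,0,0],
  [0,0,0,0],
  [0,0,0,0],
], gripper=0, grip_force=40)

```text
time_s: 5.47
tcp_pos: [500.6, 210.9, 27.4]
ee_rot: [-0.31, 0.951, -0.0, 0.0]
force: [-1.4, -1.2, 6.1]
finger_gap: 19.4
gripper_force: 44.7
```

Emit:
carry_out([
  [0,0,-5,0],
  [0,0,-12,0],
  [0,0,-22,0],
  [0,0,-26,0],
  [0,0,-26,0],
  [0,0,-26,0],
  [0,0,-26,0],
  [0,0,-26,0],
  [0,0,-20,0],
  [0,0,-11,0],
])

```text
time_s: 6.3
tcp_pos: [500.9, 211.0, 229.9]
ee_rot: [-0.31, 0.951, -0.0, 0.001]
force: [0.7, 0.5, -2.5]
finger_gap: 19.1
gripper_force: 43.8
```

Emit:
carry_out([
  [8,-12,0,0],
  [14,-24,0,0],
  [20,-33,0,0],
  [20,-33,0,0],
  [20,-33,0,0],
  [20,-33,0,0],
  [20,-33,0,0],
  [20,-33,0,0],
  [20,-33,0,0],
  [20,-33,0,0],
])

```text
time_s: 7.13
tcp_pos: [530.0, -140.6, 227.3]
ee_rot: [-0.31, 0.951, 0.0, -0.0]
force: [1.7, -0.1, -2.6]
finger_gap: 19.5
gripper_force: 43.7
```

Emit:
carry_out([
  [20,-33,0,0],
  [15,-24,0,0],
  [8,-12,0,0],
  [0,0,0,0.12],
  [0,0,0,0.12],
  [0,0,0,0.12],
  [0,0,0,0.12],
  [0,0,0,0.12],
  [0,0,0,0.12],
  [0,0,0,0.12],
])

```text
time_s: 7.97
tcp_pos: [536.2, -219.2, 227.2]
ee_rot: [0.107, 0.994, 0.0, -0.0]
force: [0.0, -0.7, -2.8]
finger_gap: 19.6
gripper_force: 43.7
```

```bash
python3 look.py b 543 -222 150
```

```text
8.0667 [ 536.31669392 -219.3080859   227.20506412] [-4.91277439e-01  4.33728928e-01  1.46563561e+00  1.19975037e-04
  1.24298898e+00 -1.85065585e+00] [ 0.10777834 -1.89253177 -2.17607387] 19.597067984939134 [[-9.77726022e-01  2.09884362e-01 -6.17297470e-04]
 [ 2.09884103e-01  9.77726164e-01  4.59094857e-04]
 [ 6.99904719e-04  3.19308063e-04 -9.99999704e-01]]
```

View pics/b.png

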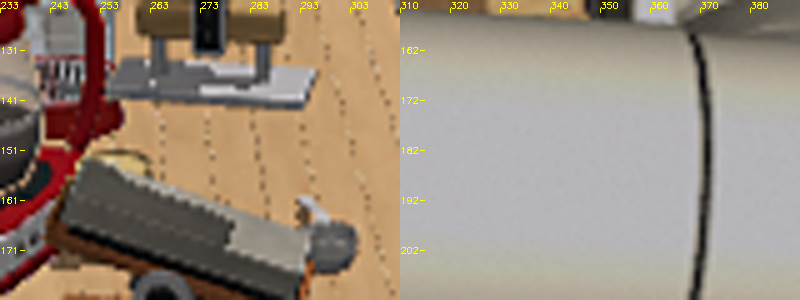

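Emit:
carry_out([
  [2.5,0.5,6,0],
  [0,0,12,0],
  [0,0,14,0],
  [0,0,14,0],
  [0,0,10,0],
  [0,0,6,0],
  [0,0,3,0],
  [0,0,0,0],
  [0,0,0,0],
  [0,0,0,0],
], grip_force=25)

```text
time_s: 8.9
tcp_pos: [534.6, -219.0, 162.9]
ee_rot: [0.104, 0.995, -0.0, 0.001]
force: [0.2, -0.9, -2.1]
finger_gap: 19.2
gripper_force: 43.8
```

Emit:
carry_out([
  [0,0,1,0],
  [0,0,1,0],
  [0,0,1,0],
  [0,0,1,0],
  [0,0,1,0],
  [0,0,1,0],
  [0,0,1,0],
  [0,0,1,0],
  [0,0,0,0],
  [0,0,0,0],
])

```text
time_s: 9.73
tcp_pos: [534.2, -218.8, 154.2]
ee_rot: [0.104, 0.995, 0.0, -0.0]
force: [0.6, 0.0, -3.0]
finger_gap: 19.4
gripper_force: 43.8
```

Emit:
carry_out([
  [0,0,0.7,0],
  [0,0,0.7,0],
  [0,0,0.7,0],
  [0,0,0.7,0],
  [0,0,0.7,0],
  [0,0,0.7,0],
  [0,0,0.8,0],
  [0,0,0,0],
  [0,0,0,0],
  [0,0,0,0],
])

```text
time_s: 10.57
tcp_pos: [534.5, -219.1, 149.6]
ee_rot: [0.104, 0.995, -0.0, 0.0]
force: [-1.3, -1.3, 4.9]
finger_gap: 19.6
gripper_force: 44.6
```

Emit:
carry_out([
  [0,0,0,0],
  [0,0,0,0],
  [0,0,0.5,0],
  [0,0,0.5,0],
  [0,0,0.5,0],
  [0,0,0.5,0],
  [0,0,0.5,0],
  [0,0,0.5,0],
  [0,0,0,0],
  [0,0,0,0],
], gripper=0, grip_force=25)

```text
time_s: 11.4
tcp_pos: [534.0, -219.1, 146.6]
ee_rot: [0.104, 0.995, -0.0, -0.0]
force: [-5.0, -1.5, 8.6]
finger_gap: 19.5
gripper_force: 45.2
```

```bash
python3 look.py c 543 -222 135
```

```text
11.5 [ 534.03303371 -219.13605654  146.62959742] [-4.92514765e-01  5.22164962e-01  1.56364520e+00 -6.06832962e-04
  1.05562416e+00 -1.85404252e+00] [-3.31412501 -1.99388543  8.12743719] 19.08834752494283 [[-9.78245185e-01  2.07452031e-01 -1.10110560e-04]
 [ 2.07452060e-01  9.78245036e-01 -5.40211809e-04]
 [-4.35292814e-06 -5.51302264e-04 -9.99999848e-01]]
```

View pics/c.png

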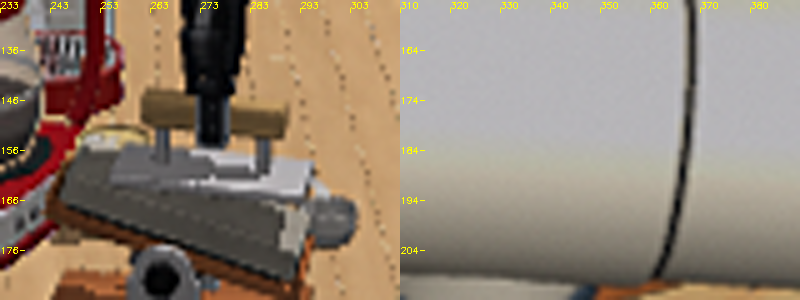

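The plate's uphill end touches the stone and the plate is still nearly level. I'll ease the grip so it can pivot between the pads.

Emit:
carry_out([
  [0,0,0,0],
  [0,0,0,0],
  [0,0,0,0],
  [0,0,0,0],
  [0,0,0,0],
  [0,0,0,0],
  [0,0,0,0],
  [0,0,0,0],
  [0,0,0,0],
  [0,0,0,0],
], gripper=0.1, grip_force=20)

```text
time_s: 12.33
tcp_pos: [534.0, -219.1, 146.6]
ee_rot: [0.104, 0.995, -0.0, -0.0]
force: [-4.9, -2.0, 8.3]
finger_gap: 19.7
gripper_force: 45.1
```

Emit:
carry_out([
  [0,0,0,0],
  [0,0,0,0],
  [0,0,0,0],
  [0,0,0.5,0],
  [0,0,0.5,0],
  [0,0,0.5,0],
  [0,0,0.5,0],
  [0,0,0.5,0],
  [0,0,0.5,0],
  [0,0,0,0],
], gripper=0.2, grip_force=20)

```text
time_s: 13.17
tcp_pos: [533.5, -219.0, 143.6]
ee_rot: [0.104, 0.995, -0.0, -0.001]
force: [-8.5, -0.9, 11.8]
finger_gap: 19.4
gripper_force: 45.7
```

Pivoting is only partial because friction points downhill and works against it. I'll shift uphill, then descend while dragging downhill, so friction helps the plate rotate.

Emit:
carry_out([
  [0,0,-4,0],
  [0,0,-4,0],
  [-3,0,0,0],
  [-5,0,0,0],
  [-5,0,0,0],
  [-3,0,0,0],
  [0,0,0,0],
  [0,0,0,0],
  [0,0,0,0],
  [0,0,0,0],
])

```text
time_s: 14.0
tcp_pos: [550.1, -222.1, 151.2]
ee_rot: [0.104, 0.995, 0.0, -0.0]
force: [-4.8, 1.9, 6.3]
finger_gap: 19.2
gripper_force: 44.9
```

Emit:
carry_out([
  [0.5,0,1,0],
  [0.8,0,1,0],
  [0.8,0,1,0],
  [0.8,0,1,0],
  [0.8,0,1,0],
  [0.8,0,1,0],
  [0.8,0,1,0],
  [0.8,0,1,0],
  [0.8,0,0.8,0],
  [0.8,0,0.5,0],
])

```text
time_s: 14.83
tcp_pos: [543.5, -220.9, 142.2]
ee_rot: [0.104, 0.995, -0.0, 0.001]
force: [2.1, 0.3, 5.9]
finger_gap: 19.5
gripper_force: 45.5
```

Emit:
carry_out([
  [1,0,0.9,0],
  [1,0,0.9,0],
  [1,0,0.9,0],
  [1,0,0.9,0],
  [1,0,0.8,0],
  [1,0,0.8,0],
  [1,0,0.7,0],
  [1,0,0.6,0],
  [0.5,0,0,0],
  [0,0,0,0],
])

```text
time_s: 15.67
tcp_pos: [533.9, -218.7, 135.5]
ee_rot: [0.104, 0.995, 0.0, -0.0]
force: [0.2, -0.1, 5.2]
finger_gap: 19.6
gripper_force: 45.9
```

```bash
python3 look.py d 543 -222 125
```

```text
15.7667 [ 533.91581038 -218.72844419  135.45552925] [-4.92268122e-01  5.36393918e-01  1.57466424e+00 -5.17052458e-05
  1.03083207e+00 -1.85421937e+00] [0.80190979 0.28021789 3.65559987] 19.294177978509705 [[-9.78276487e-01  2.07304206e-01 -2.83196908e-04]
 [ 2.07304185e-01  9.78276528e-01  1.01555602e-04]
 [ 2.98097792e-04  4.06415527e-05 -9.99999955e-01]]
```

View pics/d.png

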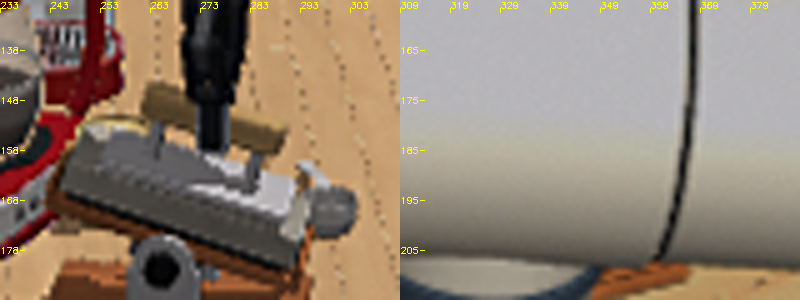

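The plate has pivoted and now looks nearly flush, with the bar parallel to the stone in the side view. Next I'll push a bit further and watch the stiffness.

Emit:
carry_out([
  [0,0,0.5,0],
  [0,0,0.5,0],
  [0,0,0.5,0],
  [0,0,0.5,0],
  [0,0,0,0],
  [0,0,0,0],
  [0,0,0,0],
  [0,0,0,0],
  [0,0,0,0],
  [0,0,0,0],
])

```text
time_s: 16.6
tcp_pos: [533.6, -218.7, 133.4]
ee_rot: [0.104, 0.995, 0.0, -0.0]
force: [-2.1, -0.0, 6.5]
finger_gap: 19.1
gripper_force: 46.2
```

Emit:
carry_out([
  [0,0,0.5,0],
  [0,0,0.5,0],
  [0,0,0.5,0],
  [0,0,0.5,0],
  [0,0,0,0],
  [0,0,0,0],
  [0,0,0,0],
  [0,0,0,0],
  [0,0,0,0],
  [0,0,0,0],
])

```text
time_s: 17.43
tcp_pos: [533.2, -218.6, 131.3]
ee_rot: [0.104, 0.995, 0.0, -0.001]
force: [-5.1, -0.2, 6.8]
finger_gap: 19.3
gripper_force: 46.6
```

```bash
python3 - <<'E'
from h import *
s=robot.get_state();print(s['force'],s['torque'],s['tcp_pos'],s['time_s'])
im=viewer.snapshot('side');cv2.imwrite('pics/e_full.png',im)
c=cv2.resize(im[140:185,240:305],None,fx=12,fy=12,interpolation=cv2.INTER_CUBIC)
cv2.imwrite('pics/e.png',c)
E
```

```text
[-5.0937556  -0.21610529  6.82910205] [0.01212332 0.0282563  0.00428407] [ 533.19930056 -218.59443417  131.26924486] 17.4333
```

View pics/e.png

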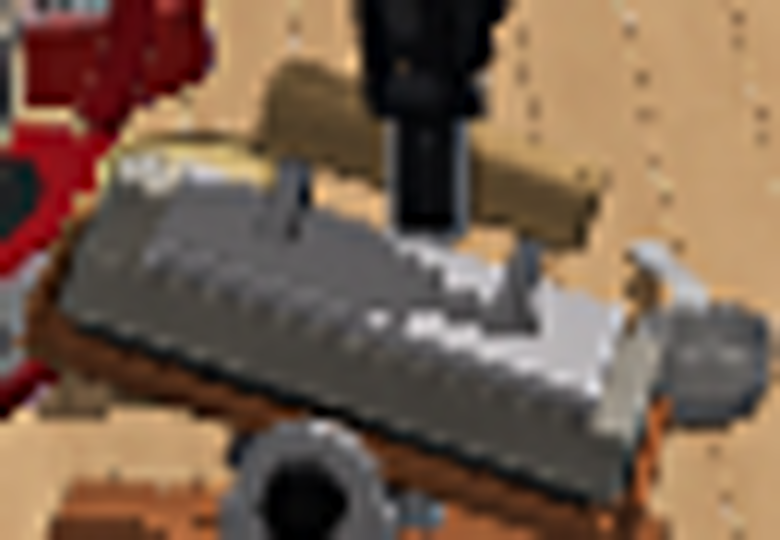

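```bash
python3 - <<'E'
from h import *
np.set_printoptions(precision=1,suppress=True)
for s in (.25,.3,.35):
    Rm,_=stone([0,0,0,-.21,s]); g=np.array([533.2,-218.6,131.3+18.6]); o=g-46*Rm[:,2]
    S=np.array([560.3,-225.2,66])+46*Rm[:,2]
    print(s,'plate',o,'in stone',Rm.T@(o-S))
    L=np.array([[65,30,0],[-65,30,0],[65,30,8],[-65,30,8],[-65,-30,8],[48,-10,58],[-48,10,34]])
    print(((proj('side',L@Rm.T+o)-[240,140])*12).T)
    L=np.array([[82,33,0],[-82,33,0],[-82,-33,0],[82,33,-22],[-82,33,-22]])
    print('  st',((proj('side',L@Rm.T+S-3.4*Rm[:,2])-[240,140])*12).T)
E
```

```text
0.25 plate [ 544.3 -221.   105.3] in stone [-6.3  0.8 -3.8]
[[147.1 600.6 153.5 608.2 636.8 282.3 583.5]
 [269.4 407.8 243.8 382.5 294.7  44.8 251.8]]
  st [[ 64.7 637.5 667.7  47.9 616.3]
 [246.6 421.3 323.8 316.7 490.3]]
0.3 plate [ 546.5 -221.4  106. ] in stone [-1.8  0.8 -3.6]
[[142.  589.2 149.8 598.2 627.1 286.6 579. ]
 [256.5 415.4 231.2 390.5 302.6  37.7 258.7]]
  st [[ 75.6 640.5 670.6  54.9 615.6]
 [235.9 436.6 338.6 305.  504.1]]
0.35 plate [ 548.6 -221.9  106.7] in stone [ 2.6  0.8 -3.6]
[[137.6 577.5 146.7 587.8 617.  291.3 574. ]
 [243.3 422.3 218.5 398.  309.9  30.8 265.4]]
  st [[ 87.2 642.8 672.7  62.6 614.1]
 [225.9 451.9 353.5 293.7 517.8]]
```

Emit:
carry_out([
  [0,0,0.5,0],
  [0,0,0.5,0],
  [0,0,0.5,0],
  [0,0,0.5,0],
  [0,0,0,0],
  [0,0,0,0],
  [0,0,0,0],
  [0,0,0,0],
  [0,0,0,0],
  [0,0,0,0],
])

```text
time_s: 18.32
tcp_pos: [533.1, -218.6, 129.4]
ee_rot: [0.104, 0.995, 0.0, -0.001]
force: [-5.0, -0.6, 9.6]
finger_gap: 19.4
gripper_force: 47.2
```

```bash
cat > st.py <<'E'
from h import *
s=robot.get_state();print(s['force'],s['torque'],s['tcp_pos'],s['time_s'],s['finger_gap'])
E
python3 st.py
```

```text
[-4.95648904 -0.59283818  9.59410891] [0.08099238 0.29021729 0.01748723] [ 533.10666022 -218.60081922  129.38628769] 18.3167 19.416691644622595
```

Emit:
carry_out([
  [0,0,0.5,0],
  [0,0,0.5,0],
  [0,0,0.5,0],
  [0,0,0.5,0],
  [0,0,0,0],
  [0,0,0,0],
  [0,0,0,0],
  [0,0,0,0],
  [0,0,0,0],
  [0,0,0,0],
])

```text
time_s: 19.15
tcp_pos: [533.6, -218.7, 127.8]
ee_rot: [0.104, 0.995, 0.0, -0.0]
force: [-5.5, 0.6, 14.6]
finger_gap: 19.3
gripper_force: 48.0
```

```bash
python3 st.py
```

```text
[-5.50977417  0.63143591 14.60180498] [0.2360074  0.18787431 0.03519632] [ 533.55605977 -218.73100292  127.82139707] 19.15 19.29555872575166
```

Stiffness is now the full 3 N/mm and the centre of pressure is well inside the plate, so it is flush. I'll back off along the normal to about 11–12 N.

Emit:
carry_out([
  [0.1,0,-0.5,0],
  [0.1,0,-0.5,0],
  [0.2,0,-0.5,0],
  [0.1,0,-0.5,0],
  [0,0,0,0],
  [0,0,0,0],
  [0,0,0,0],
  [0,0,0,0],
  [0,0,0,0],
  [0,0,0,0],
])

```text
time_s: 19.98
tcp_pos: [533.0, -218.6, 129.5]
ee_rot: [0.104, 0.995, 0.0, -0.0]
force: [-3.3, -0.6, 9.1]
finger_gap: 19.4
gripper_force: 47.1
```

```bash
python3 st.py; python3 - <<'E'
from h import *
im=viewer.snapshot('side')
c=cv2.resize(im[140:185,240:305],None,fx=12,fy=12,interpolation=cv2.INTER_CUBIC)
cv2.imwrite('pics/f.png',c)
E
```

```text
[-3.28114101 -0.59349539  9.09429816] [ 0.10261497 -0.04198394  0.02694131] [ 533.03976925 -218.61666816  129.54619426] 19.9833 19.357824851458844
```

View pics/f.png

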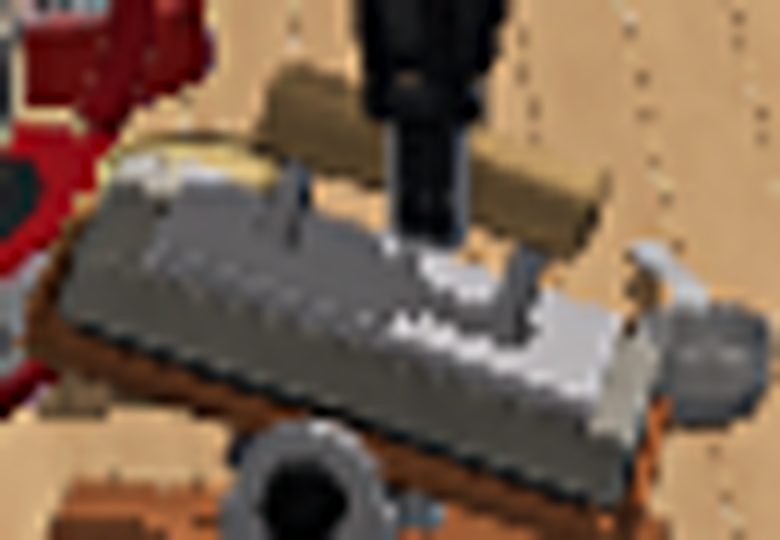

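The near edge of the plate, (150,262)–(600,410), is parallel to the stone. Contact is about 12 N and stable, and the offset along the stone is within tolerance. Handing in.

```bash
python3 st.py; python3 -c "
from rig import robot
print(robot.job_done())"
```

```text
[-2.71674224  0.58126167  9.66833657] [ 0.12404116 -0.01631495  0.06547995] [ 533.04968349 -218.59723234  129.51961603] 20.0333 19.29346842695095
the job is handed in; nothing more can be done
None
```

I handed the job in at about 20 s with the plate gripped, looking flush on the stone and pressed with about 12 N by my force estimate. By eye it sits roughly 7 mm downhill of centre (limit 16 mm), and no verdict came back.

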